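# Seat the stage top on its kinematic base

## Task

Pick up the triangular stage top by its black grip bar and set it down gently on the kinematic base, the stand whose three seats are a cone, a vee groove and a flat. Its nose foot goes into the cone and its two tail feet into the groove and onto the flat; let go so that it sits fully home and level. Do not use the look-alike stand with three plain flat pads.

Things in the scene. Friction and masses are not known exactly. Their poses are not given: they have to be found in the camera images.
- stage_top: Loose triangular aluminium plate, 104 x 92 mm, 0.3 kg, on three slippery steel balls of 18 mm diameter. Origin at the level of the balls' undersides, below the grip bar; z up, x towards the nose (sharper end). Ball centres (x, y) in mm: nose (48, 0), tails (-32, 34) and (-32, -34). Plate from 22 to 30 mm above the origin. Starts standing on the worktop.
- grip_bar (a point): Grip point on the stage top, 56 mm above its origin, in its black upright grip bar: 50 mm long along x, 14 mm thick along y, rising from 30 mm (the plate) to 72 mm above the stage top's origin. Axes as the stage top's. Grip from above across the 14 mm.
- kinematic_base: Fixed 3-armed stand, 134 x 123 mm. Origin on the worktop below its hub, z up, x to the cone. Seats at (x, y) mm: cone (48, 0); vee groove (-32, 34), pointing at the cone; flat pad (-32, -34), 17.7 mm high. Cone and groove: tops 34 mm high, 40 mm wide, 20 deep, 45 degree sides. Seated, the stage top's origin is 17.7 mm straight above this one, axes parallel; it slides home from 10 mm or 10 deg off.
- plain_stand: Fixed look-alike stand with the same arms, not to be used: its three seats are equal flat round pads, 48 mm across, tops 22 mm above the worktop. Origin on the worktop below its hub, z up, x towards its lone nose pad.

How it is judged:
By the outcome, as a careful person would: the job done as asked, in the order asked, and still so for the second after the job is handed in, with the robot touching nothing.
It also fails if it takes over 43 s, if anything falls off the work surface, if the arm or the gripper's body presses on something with over 40 N, if the wrist force passes 120 N, or if a joint passes its speed limit or range.

## Robot

A 6-joint arm with a two-finger parallel gripper is mounted at the origin on a cart in front of the work surface, level with it; the furniture and walls round the work are solid. World frame = base frame: x ahead of the robot, y to its left, z up, the work surface at z = 0. Lengths are in mm, angles in rad, forces in N, time in s.
With the tool pointing down it reaches from about 350 to 975 mm from the base axis. Payload 7.1 kg.
Tool frame: the origin (TCP) lies between the finger pads; the fingertips stand 17 mm ahead of it and the grasp point (between the pads) lies 2 mm behind it; z points along the fingers, y is the line along which they close (so a half turn about z gives the same grasp; the last joint's range is limited). The gripper opens to 88 mm and grips with 3 to 60 N. Pads are 20 mm wide; open, the fingers measure 115 mm over their backs; the gripper's body (75 mm by 178 mm) begins 61 mm behind the grasp point.
Start: joints at [-0.019, 0.423, 1.63, -0, 1.089, -0.019], TCP at [624.984, 0.026, 239.675] pointing down, gripper open.
Joint ranges: [-3, 3], [-0.9, 2.11], [0.09, 2.58], [-1.31, 4.45], [0.11, 2.69], [-2.54, 2.54]. Speed limits (rad/s): [2.39, 2.39, 3.01, 3.14, 3.14, 3.14].

## Interface

Orientations are given as a rotation vector (axis times angle).
In Python, from workcell import ctrl, eyes, monitor gives the robot as it stands (ctrl), with the cameras (eyes) and the readings (monitor).
- The arm moves only by the tool inch_along, called by a JSON object that holds its "method" and its "body". Schema: {"type":"object","properties":{"increments":{"type":"array","items":{"type":"object","properties":{"d":{"type":"array","items":{"type":"number"},"minItems":3,"maxItems":3},"rot":{"type":"array","items":{"type":"number"},"minItems":3,"maxItems":3}},"additionalProperties":false},"minItems":1,"maxItems":5},"finger_gap":{"type":"number"},"only":{"type":"string"},"quiet":{"type":"boolean"},"lines":{"type":"string"}},"required":["increments"],"additionalProperties":false}. increments is a list of rows, 1 to 5 of them, each an object with the fields d (a list: dx, dy, dz in a scale on which 1.0 is 80 cm), rot (a list: a rotation vector rx, ry, rz in normalised numbers (1 is 90 degrees)); a field left out counts as zero; each row shifts and turns the commanded pose from where the row before left it, along the tool's axes as they then stand; what a row does not reach is not made up. A row lasts 1/12 s, in which the tool goes at most 41.7 mm and 0.125 rad, less where a joint would pass 70% of its speed; a pose out of reach is approached as far as the arm can. finger_gap is the finger opening in mm, set as the call begins (left out keeps the last). The fingers move at their own pace and stop on an object; the grip force is fixed at half the most. Time passes only in rows, so rows that do not move let the fingers close. The tool returns the time, the measured TCP pose, the force, the opening and the grip force at its end. only (a regular expression) keeps the lines of the reply that match it, lines (a string "A,B") keeps lines A to B, and quiet returns only ok. No shift or turn number may pass 1 either way. Input that does not fit is refused with a message, and nothing moves.
- monitor.get_obs(): the state, without advancing time (a new reading comes with each control period).
- eyes.get_image(name): name is "scene" or "side" or "wrist"; returns a dict with "img" (384x512x3 uint8, red, green, blue), "fx", "fy", "cx", "cy" (pixels), "k1" (the pictures are not rectified: a ray, as slopes to the right and down, at radius r is drawn at 1 + k1 r^2 times it, then the intrinsics apply), "R" (3x3) and "t" (3): a world point X has camera coordinates R X + t. Camera axes: x right, y down, z forward; pixel columns grow to the right and rows downward; lengths in mm; the calibration is good to about 2 mm. A picture is of the moment at which its call begins. There is no depth.
- ctrl.close_job(): hands the job in; it is judged then, once.
The state is a dict: "t": time; "qpos": joint angles; "qvel": joint speeds; "joint_torque": joint torques, N m; "ee_pos": TCP position; "orientation": TCP orientation; "ft_force": force on the tool from outside, world axes, zero at the start; "moment": the same for the moment, N m; "width": finger opening in mm; "grasp_force": force on a finger pad.
Only numpy, scipy, OpenCV 4.12 (cv2) and the standard library are available. Lean on these libraries where they do the work, as an engineer would, in place of code of your own. Each camera call takes 0.05 s, during which the arm holds its last target. There are 200 camera calls.

## Working session

There is one attempt and no reset: what is moved stays moved. The work goes in short steps, Python scripts to look and compute and a tool call to move; the robot and the scene stay as the last step left them, time stands still between calls to the robot, and variables do not carry over. Pictures are saved under pics/ and viewed, at most 10 in all, crops included, and the job is handed in when it is done.

```bash
ls; mkdir -p pics; python3 - <<'E'
from workcell import ctrl, eyes, monitor
import cv2,pickle
o=monitor.get_obs();print(o)
d={n:eyes.get_image(n) for n in("scene","side","wrist")}
pickle.dump(d,open("im0.pkl","wb"))
for n in d:
    cv2.imwrite(f"pics/{n}0.png",cv2.resize(d[n]["img"][:,:,::-1],(800,600),interpolation=cv2.INTER_CUBIC));print(n,{k:v for k,v in d[n].items() if k!="img"})
E
```

```text
pics
workcell.py
{'t': 0.0, 'qpos': array([-1.89707365e-02,  4.23844611e-01,  1.63069301e+00, -1.79605039e-05,
        1.08856904e+00, -1.90343357e-02]), 'qvel': array([-5.91108764e-05,  8.81407147e-04,  1.02487325e-03,  4.59447353e-04,
        1.82175078e-04,  2.64993124e-04]), 'joint_torque': array([ 1.28069914e-03, -5.44622147e+01, -2.73670936e+01,  6.42951974e-02,
        2.27214623e-02, -1.51321510e-04]), 'ee_pos': array([6.24473468e+02, 4.93411632e-02, 2.38898131e+02]), 'orientation': array([-2.22059783e+00, -2.22075759e+00,  1.66680315e-03]), 'ft_force': array([0.70353853, 0.15077522, 0.16986722]), 'moment': array([0.00163889, 0.05447392, 0.02186455]), 'grasp_force': 0.0, 'width': 87.94986993895412}
scene {'fx': 487.0869759283149, 'fy': 487.0869759283149, 'cx': 263.03618055517995, 'cy': 192.62544030135186, 'k1': 0.0093882103782105, 'R': array([[ 0.49722147, -0.86735674, -0.02151951],
       [-0.53863358, -0.28914312, -0.79137231],
       [ 0.68017989,  0.40507843, -0.61095563]]), 't': array([-320.97251346,  293.13577809,  954.92060885])}
side {'fx': 363.0974468125131, 'fy': 363.0974468125131, 'cx': 258.2750036995958, 'cy': 186.03218710286845, 'k1': -0.04223947780168418, 'R': array([[ 0.86696085, -0.49825585, -0.01095391],
       [-0.27662249, -0.46280551, -0.8421942 ],
       [ 0.41455865,  0.7331795 , -0.53906303]]), 't': array([-465.73163199,  174.36843928,  905.39207513])}
wrist {'fx': 271.7644854959747, 'fy': 271.7644854959747, 'cx': 258.01761219277284, 'cy': 193.95511322820562, 'k1': -0.003499005886858124, 'R': array([[ 0.99999692,  0.00128271, -0.00212365],
       [ 0.00183488, -0.95850398,  0.28507325],
       [-0.00166986, -0.28507627, -0.95850338]]), 't': array([-623.82033943,  -36.36703103,  390.37349444])}
```

View pics/scene0.png

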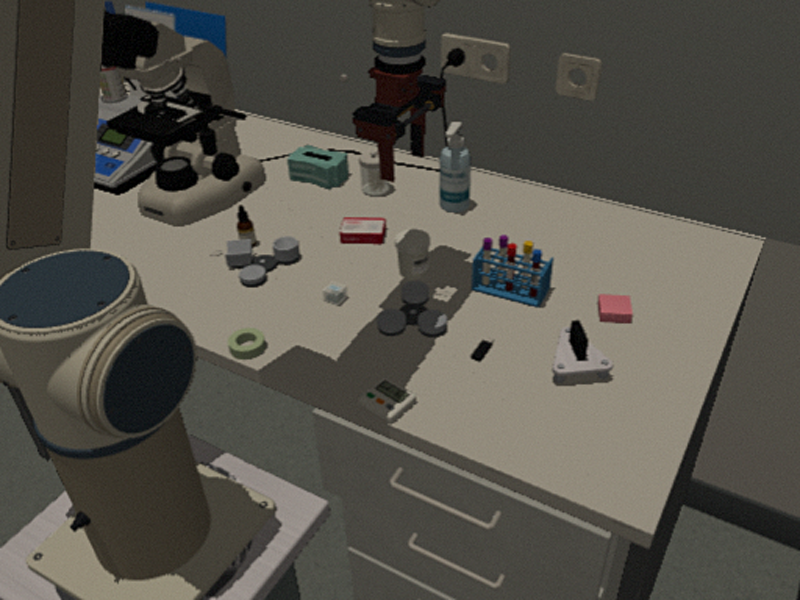

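View pics/side0.png

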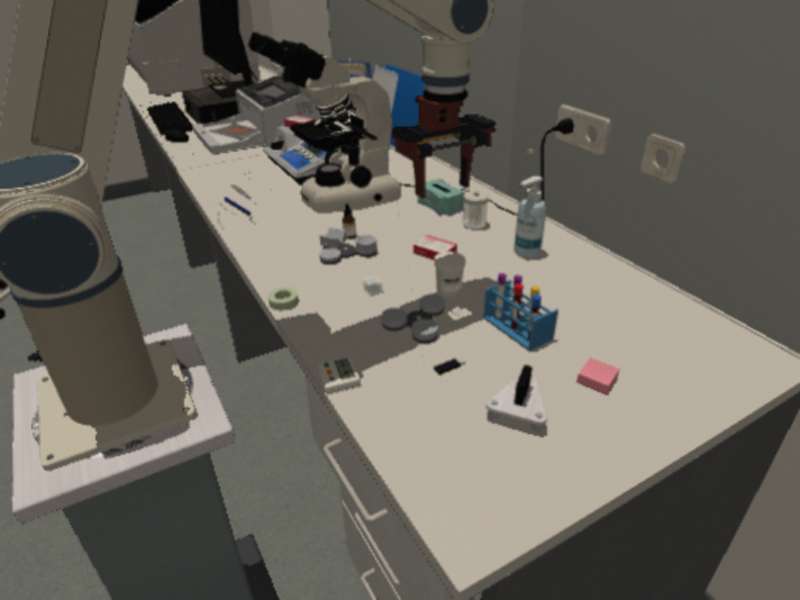

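View pics/wrist0.png

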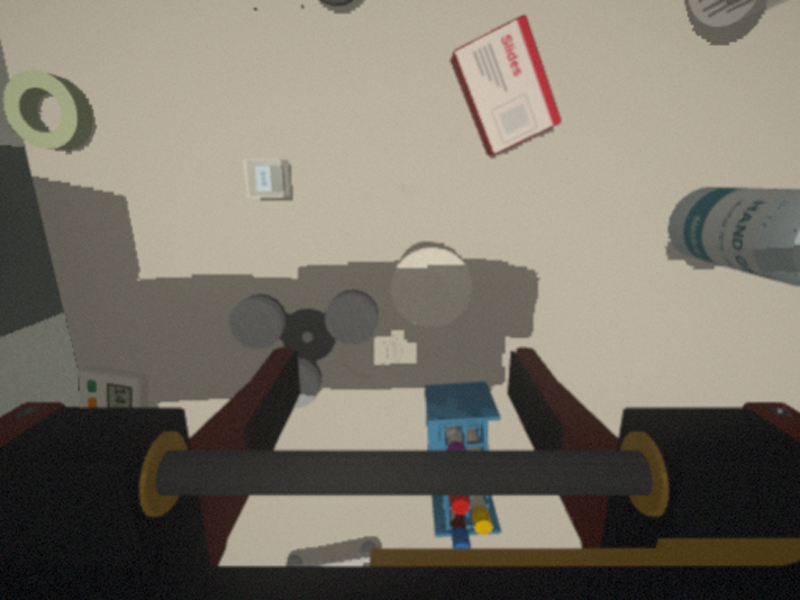

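Scene (800x600 px): the stage top is at (582,355), with its grip bar at (578,340). The kinematic base (block, cup and flat) is at (262,258), and the plain stand with equal pads is at (415,310). In the side view, the stage is at (520,395) and the base at (348,240). I'll enlarge both.

```bash
cat > h.py <<'E'
import numpy as np,cv2
from scipy.optimize import least_squares
def proj(c,X):
    p=c["R"]@np.asarray(X,float)+c["t"]; s=p[:2]/p[2]; s=s*(1+c["k1"]*(s@s))
    return np.array([c["fx"]*s[0]+c["cx"],c["fy"]*s[1]+c["cy"]])
def tri(obs,x0=(600,0,30)):  # obs: list of (cam,(u,v))
    r=least_squares(lambda X:np.concatenate([proj(c,X)-uv for c,uv in obs]),x0)
    return r.x,np.abs(r.fun).max()
def onz(c,uv,z):
    return np.r_[least_squares(lambda p:proj(c,[p[0],p[1],z])-uv,(600,0)).x,z]
def crop(img,u0,v0,w,h,k):  # crop pixel (U,V) -> u0+(U+.5)/k-.5
    return cv2.resize(np.ascontiguousarray(img[v0:v0+h,u0:u0+w,::-1]),(w*k,h*k),interpolation=cv2.INTER_CUBIC)
def un(U,V,u0,v0,k): return np.array([u0+(U+.5)/k-.5,v0+(V+.5)/k-.5])
E
python3 - <<'E'
import pickle;from h import *
d=pickle.load(open("im0.pkl","rb"));s,q=d["scene"]["img"],d["side"]["img"]
a=[crop(s,332,197,80,60,5),crop(q,293,223,80,60,5),crop(s,128,135,80,60,5),crop(q,183,124,80,60,5)]
im=np.vstack([np.hstack(a[:2]),np.hstack(a[2:])]);im=np.clip(im*1.4,0,255).astype(np.uint8)
cv2.imwrite("pics/c1.png",im)
E
```

```text
(no output)
```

View pics/c1.png

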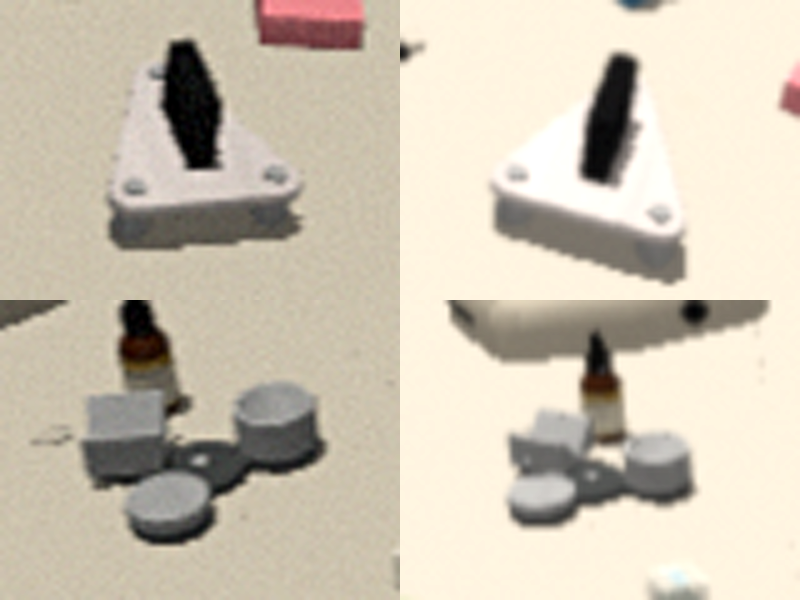

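```bash
python3 - <<'E'
import pickle;from h import *
d=pickle.load(open("im0.pkl","rb"));S,Q=d["scene"],d["side"]
def go(n,a,b,st):
    o=(332,197,293,223) if st else (128,135,183,124)
    X,r=tri([(S,un(*a,o[0],o[1],5)),(Q,un(*b,o[2],o[3],5))]);print(n,X.round(1),r.round(2));return X
a=go("tailL",(135,186),(116,174),1);b=go("tailR",(276,174),(259,212),1)
print(np.linalg.norm(a-b)); print("nose",onz(S,un(157,71,332,197,5),30))
go("bartopfar",(182,42),(222,57),1)
c=go("cone",(276,100),(258,148),0);f=go("flat",(168,193),(142,190),0)
v=go("vee",(125,115),(150,140),0)
print(np.linalg.norm(c-f))
E
```

```text
tailL [ 494.5 -343.    37.7] 0.31
tailR [ 533.3 -397.    38.7] 0.04
66.59921863129304
nose [ 587.94298972 -319.27313973   30.        ]
bartopfar [ 555.9 -338.5   78.2] 0.25
cone [567.9 221.7  39.4] 0.71
flat [483.1 235.2  22.7] 0.57
vee [517.3 292.9  33. ] 1.95
87.50831767598173
```

The top composite panels show the stage tail screws at scene (135,186) and (276,174), and at side (116,174) and (259,212). The bottom panels show the vee block at left, the cone cup at right and the flat in front. The stage is at about (540,-351) with yaw 36°, and the base at about (525,249) with yaw -31°. Heights come out about 6 mm too high, so I'll refine with the wrist camera.

Careful with the scale: shifts go in shares of 80 cm and turns go in shares of 90 degrees. That gives: 34 mm / 800 = 0.0425, -8 mm / 800 = -0.01.

```bash
cat > snap.py <<'E'
import sys,pickle;from workcell import ctrl, eyes, monitor
d=eyes.get_image("wrist");d["obs"]=monitor.get_obs();pickle.dump(d,open(sys.argv[1]+".pkl","wb"));print(d["obs"]["ee_pos"],d["obs"]["qpos"])
E
```

{"method": "inch_along", "body": {"increments": [{"d":[0.0425, -0.01, 0]}, {"d":[0.0425, -0.01, 0]}, {"d":[0.0425, -0.01, 0]}, {"d":[0.0425, -0.01, 0]}, {"d":[0.0425, -0.01, 0]}]}}

```text
t: 0.57
ee_pos: [584.3, 171.3, 239.5]
orientation: [-2.222, -2.221, 0.001]
ft_force: [0.3, -0.3, 0.0]
width: 87.6
grasp_force: 0.0
```

{"method": "inch_along", "body": {"increments": [{}, {}, {}]}}

```text
t: 0.82
ee_pos: [585.0, 169.8, 239.5]
orientation: [2.221, 2.222, -0.001]
ft_force: [0.4, -0.3, 0.0]
width: 88.0
grasp_force: 0.0
```

```bash
python3 snap.py b1
```

```text
[585.10591028 169.20629953 239.49945548] [ 2.62123918e-01  4.00275353e-01  1.66630402e+00 -3.62952968e-04
  1.07537440e+00  2.62716249e-01]
```

{"method": "inch_along", "body": {"increments": [{"d":[0, -0.0375, 0]}, {"d":[0, -0.0375, 0]}, {"d":[0, -0.0375, 0]}, {"d":[0, -0.0375, 0]}, {}]}}

```text
t: 1.28
ee_pos: [460.1, 168.0, 238.9]
orientation: [-2.221, -2.218, 0.007]
ft_force: [0.0, 0.3, -1.7]
width: 87.9
grasp_force: 0.0
```

{"method": "inch_along", "body": {"increments": [{}, {}]}}

```text
t: 1.45
ee_pos: [466.3, 169.4, 240.2]
orientation: [2.222, 2.219, 0.002]
ft_force: [-0.7, 0.2, -0.2]
width: 87.7
grasp_force: 0.0
```

```bash
python3 snap.py b2
python3 - <<'E'
import pickle;from h import *
b1,b2=[pickle.load(open(n+".pkl","rb")) for n in("b1","b2")]
for b in(b1,b2): print([proj(b,p).round() for p in((568,222,34),(483,235,18),(517,293,34))])
u=[[int(x) for x in proj(b,(523,250,25))] for b in(b1,b2)]
o=[(max(0,min(x-50,411)),max(0,y-75)) for x,y in u];print(o)
cv2.imwrite("pics/c2.png",np.hstack([crop(b["img"],*p,100,150,4) for b,p in zip((b1,b2),o)]))
E
```

```text
[466.51252559 169.57632781 240.09033498] [ 3.24754905e-01  2.32854467e-01  1.90972815e+00 -1.65929515e-04
  9.97421544e-01  3.26167383e-01]
[array([245., 134.]), array([180., 122.]), array([201.,  72.])]
[array([339., 134.]), array([271., 122.]), array([301.,  73.])]
[(159, 35), (252, 35)]
```

View pics/c2.png

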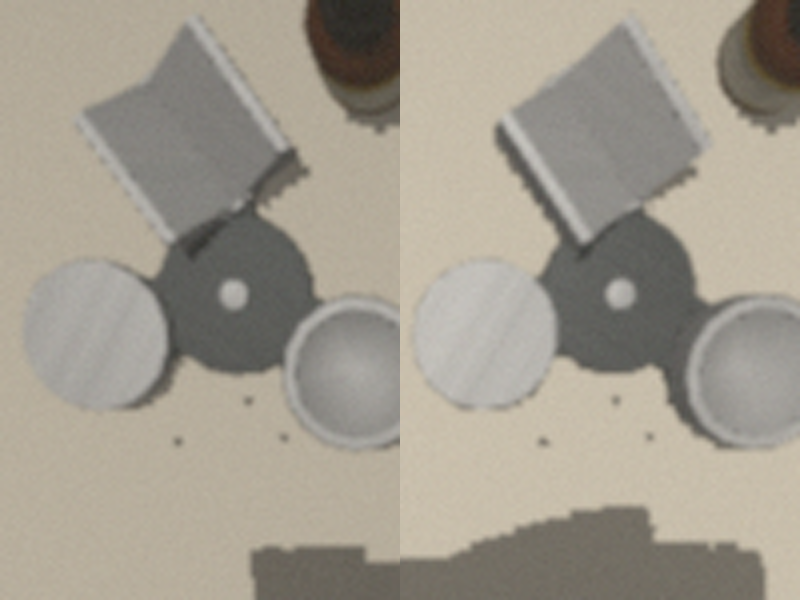

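In both crops the cone cup is centred at (362,372) and (764,371), the flat at (96,334) and (484,334), the vee block at about (184,131) and (607,130), and the hub screw at (233,294) and (621,293).

```bash
python3 - <<'E'
import pickle;from h import *
b1,b2=[pickle.load(open(n+".pkl","rb")) for n in("b1","b2")]
P={}
for n,a,b in(("cone",(362,372),(364,371)),("flat",(96,334),(84,334)),("vee",(184,131),(207,130)),("hub",(233,294),(221,293))):
    P[n],r=tri([(b1,un(*a,159,35,4)),(b2,un(*b,252,35,4))]);print(n,P[n].round(1),r.round(2))
m=np.array([[48,0],[-32,34],[-32,-34]]);w=np.array([P[k][:2] for k in("cone","vee","flat")])
f=least_squares(lambda p:((m@np.array([[np.cos(p[2]),np.sin(p[2])],[-np.sin(p[2]),np.cos(p[2])]])+p[:2])-w).ravel(),(525,249,-.5))
print("base",f.x,np.degrees(f.x[2]),f.fun.round(1))
E
```

```text
cone [573.2 229.4  31.6] 0.05
flat [485.5 240.4  14. ] 0.01
vee [520.5 299.3  30. ] 0.15
hub [530.4 253.2  10.6] 0.11
base [ 5.30981408e+02  2.53691484e+02 -5.27874684e-01] -30.24499152962172 [-0.7  0.1 -0.  -0.1  0.8  0. ]
```

To row units: -40 mm / 800 = -0.05, 3 mm / 800 = 0.0038.

{"method": "inch_along", "body": {"increments": [{"d":[-0.05, 0.0038, 0]}, {"d":[-0.05, 0.0038, 0]}, {"d":[-0.05, 0.0038, 0]}, {"d":[-0.05, 0.0038, 0]}, {"d":[-0.05, 0.0038, 0]}], "quiet": true}}

```text
ok
```

{"method": "inch_along", "body": {"increments": [{"d":[-0.05, 0.0038, 0]}, {"d":[-0.05, 0.0038, 0]}, {"d":[-0.05, 0.0038, 0]}, {"d":[-0.05, 0.0038, 0]}, {"d":[-0.05, 0.0038, 0]}], "quiet": true}}

```text
ok
```

{"method": "inch_along", "body": {"increments": [{"d":[-0.05, 0.0038, 0]}, {"d":[-0.05, 0.0038, 0]}, {"d":[-0.05, 0.0038, 0]}, {"d":[-0.05, 0.0038, 0]}, {"d":[-0.05, 0.0038, 0]}]}}

```text
t: 2.75
ee_pos: [510.0, -433.6, 239.3]
orientation: [2.223, 2.22, -0.0]
ft_force: [0.7, 0.6, 0.5]
width: 87.9
grasp_force: 0.0
```

{"method": "inch_along", "body": {"increments": [{"rot":[0, 0, 0.0751]}, {"rot":[0, 0, 0.0751]}, {"rot":[0, 0, 0.0751]}, {"rot":[0, 0, 0.0751]}], "quiet": true}}

```text
ok
```

{"method": "inch_along", "body": {"increments": [{"rot":[0, 0, 0.0751]}, {"rot":[0, 0, 0.0751]}, {"rot":[0, 0, 0.0751]}, {"rot":[0, 0, 0.0751]}]}}

```text
t: 3.42
ee_pos: [510.2, -431.4, 239.2]
orientation: [2.992, 0.958, 0.0]
ft_force: [0.3, -0.9, -1.6]
width: 87.8
grasp_force: 0.0
```

{"method": "inch_along", "body": {"increments": [{}, {}, {}]}}

```text
t: 3.67
ee_pos: [510.0, -430.7, 239.4]
orientation: [-2.987, -0.973, 0.0]
ft_force: [-1.5, 0.9, -0.8]
width: 87.6
grasp_force: 0.0
```

```bash
python3 snap.py s1
```

```text
[ 510.02210792 -430.46960084  239.44785816] [-7.18847185e-01  4.85500980e-01  1.52944397e+00  7.51682689e-06
  1.12674080e+00  2.22845569e-01]
```

{"method": "inch_along", "body": {"increments": [{"d":[0, -0.0313, 0]}, {"d":[0, -0.0313, 0]}, {"d":[0, -0.0313, 0]}, {"d":[0, -0.0313, 0]}, {}]}}

```text
t: 4.13
ee_pos: [448.7, -345.8, 239.3]
orientation: [-2.984, -0.972, 0.003]
ft_force: [0.2, -0.4, -0.2]
width: 88.0
grasp_force: 0.0
```

{"method": "inch_along", "body": {"increments": [{}, {}, {}]}}

```text
t: 4.38
ee_pos: [452.2, -350.0, 240.0]
orientation: [2.987, 0.969, 0.001]
ft_force: [-0.7, -0.2, -0.3]
width: 87.9
grasp_force: 0.0
```

```bash
python3 snap.py s2
python3 - <<'E'
import pickle;from h import *
B=[pickle.load(open(n+".pkl","rb")) for n in("s1","s2")]
u=[[int(x) for x in proj(b,(543,-345,40))] for b in B]
o=[(max(0,min(x-50,411)),max(0,y-75)) for x,y in u];print(u,o)
cv2.imwrite("pics/c3.png",np.clip(1.0*np.hstack([crop(b["img"],*p,100,150,4) for b,p in zip(B,o)]),0,255).astype(np.uint8))
E
```

```text
[ 452.03623329 -349.89998261  239.77574172] [-6.79499730e-01  3.44856310e-01  1.75048449e+00 -8.43666545e-05
  1.04537525e+00  2.64376927e-01]
[[216, 113], [297, 114]] [(166, 38), (247, 39)]
```

View pics/c3.png

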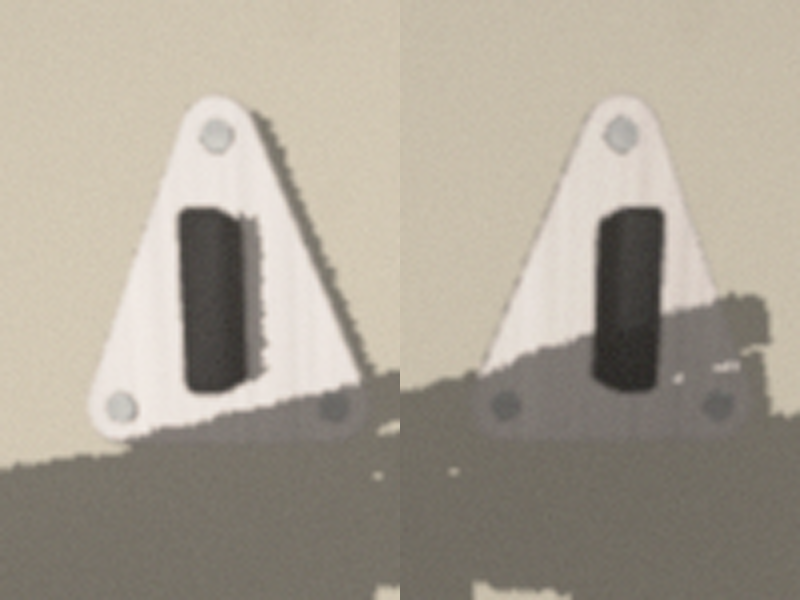

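Screws in s1: nose (217,136), tails (121,407) and (334,406). In s2 the nose is at (621,135) and the tails at (506,406) and (719,405). The far-right corner of the bar top is at about (216,209) in s1 and (663,208) in s2. The stage is nearly aligned with the tool already.

```bash
python3 - <<'E'
import pickle;from h import *
from scipy.spatial.transform import Rotation as Ro
a,b=[pickle.load(open(n+".pkl","rb")) for n in("s1","s2")]
P={}
for n,p,q in(("nose",(217,136),(221,135)),("tL",(121,407),(106,406)),("tR",(334,406),(319,405)),("bar",(216,209),(263,208))):
    P[n],r=tri([(a,un(*p,166,38,4)),(b,un(*q,247,39,4))],(540,-345,40));print(n,P[n].round(1),r.round(2))
m=np.array([[48,0],[-32,34],[-32,-34]]);w=np.array([P[k][:2] for k in("nose","tL","tR")])
f=least_squares(lambda p:((m@np.array([[np.cos(p[2]),np.sin(p[2])],[-np.sin(p[2]),np.cos(p[2])]])+p[:2])-w).ravel(),(540,-345,.6))
print("stage",f.x,np.degrees(f.x[2]),f.fun.round(1))
o=b["obs"];R=Ro.from_rotvec(o["orientation"]).as_matrix();print(R.round(3))
yaw=np.arctan2(R[1,0],R[0,0]);print("tool x yaw",yaw,"stage-tool",f.x[2]-yaw)
print("delta tool",R.T@(np.r_[f.x[:2],54]-o["ee_pos"]))
print("needed j6 at base:",np.arctan2(253.7,531)-(-.5279)+np.pi/2, "sign check",o["qpos"][0]-o["qpos"][5],yaw-np.pi/2)
E
```

```text
nose [ 584.6 -320.4   28.8] 0.04
tL [ 500.  -340.5   30.4] 0.05
tR [ 540.4 -395.3   31.1] 0.11
bar [ 568.1 -338.6   75.1] 0.05
stage [ 545.95937034 -348.8976301     0.63568981] 36.422342986573355 [ 0.  -0.   0.  -0.1 -0.   0.1]
[[ 0.81   0.587  0.001]
 [ 0.587 -0.81  -0.001]
 [ 0.     0.001 -1.   ]]
tool x yaw 0.6269620228049313 stage-tool 0.008727783601438555
delta tool [ 76.61883948  54.13102269 185.83479872]
needed j6 at base: 2.544408639423532 sign check -0.9438766570020078 -0.9438343039899653
```

Everything checks out: screw heights of about 30 mm, a bar top of 75 (nominal 72), and fit residuals under 1 mm. At the base, joint 6 would need 2.544 against a limit of 2.54, so I'll place it about 3° short, within the 10° capture. Next I approach the bar and grasp it.

To row units: 20 mm / 800 = 0.025, 19.6 mm / 800 = 0.0245, -0.009 rad / 1.5708 = -0.0057.

{"method": "inch_along", "body": {"increments": [{"d":[0.0238, 0.0169, 0.025], "rot":[0, 0, -0.0057]}, {"d":[0.0238, 0.0169, 0.025]}, {"d":[0.0238, 0.0169, 0.025]}, {"d":[0.0245, 0.017, 0.025]}, {"d":[0, 0, 0.0188]}]}}

```text
t: 4.85
ee_pos: [549.1, -347.7, 142.9]
orientation: [2.982, 0.984, 0.003]
ft_force: [-0.6, 0.8, 0.6]
width: 88.0
grasp_force: 0.0
```

{"method": "inch_along", "body": {"increments": [{"d":[0, 0, 0.0188]}, {"d":[0, 0, 0.0188]}, {"d":[0, 0, 0.0188]}, {"d":[0, 0, 0.0188]}, {"d":[0, 0, 0.0188]}]}}

```text
t: 5.27
ee_pos: [545.6, -347.8, 68.4]
orientation: [2.984, 0.982, 0.0]
ft_force: [0.3, -0.1, 0.3]
width: 88.0
grasp_force: 0.0
```

{"method": "inch_along", "body": {"increments": [{"d":[0, 0, 0.0125]}, {"d":[0, 0, 0.0075]}, {}, {}]}}

```text
t: 5.6
ee_pos: [545.2, -347.4, 53.6]
orientation: [-2.984, -0.982, 0.0]
ft_force: [0.5, 1.4, 0.2]
width: 87.8
grasp_force: 0.0
```

{"method": "inch_along", "body": {"increments": [{}, {}, {}, {}, {}], "finger_gap": 14, "quiet": true}}

```text
ok
```

{"method": "inch_along", "body": {"increments": [{}, {}, {}, {}, {}], "finger_gap": 4}}

```text
t: 6.43
ee_pos: [545.1, -347.2, 53.6]
orientation: [-2.984, -0.982, 0.0]
ft_force: [0.9, -0.1, -0.1]
width: 24.8
grasp_force: 0.0
```

{"method": "inch_along", "body": {"increments": [{}, {}, {}, {}, {}], "finger_gap": 0}}

```text
t: 6.85
ee_pos: [545.1, -347.3, 53.7]
orientation: [2.984, 0.982, 0.0]
ft_force: [0.7, -0.7, -0.5]
width: 13.8
grasp_force: 30.0
```

{"method": "inch_along", "body": {"increments": [{"d":[0, 0, -0.0025]}, {"d":[0, 0, -0.01]}, {"d":[0, 0, -0.0188]}, {"d":[0, 0, -0.025]}, {"d":[0, 0, -0.025]}]}}

```text
t: 7.27
ee_pos: [544.9, -347.0, 120.1]
orientation: [-2.984, -0.982, 0.001]
ft_force: [-0.2, -0.2, -2.8]
width: 14.0
grasp_force: 30.0
```

{"method": "inch_along", "body": {"increments": [{"d":[0, 0, -0.025]}, {"d":[0, 0, -0.025]}, {"d":[0, 0, -0.025]}, {}, {}]}}

```text
t: 7.68
ee_pos: [545.8, -347.7, 180.6]
orientation: [2.982, 0.981, 0.003]
ft_force: [0.4, 1.4, -2.5]
width: 14.1
grasp_force: 30.0
```

The stage is held firmly: opening 14 mm and load -2.8 N. Now I transfer it.

To row units: -24 mm / 800 = -0.03, 17 mm / 800 = 0.0213.

{"method": "inch_along", "body": {"increments": [{"d":[0.01, -0.015, -0.005]}, {"d":[0.0213, -0.03, -0.005]}, {"d":[0.0213, -0.03, -0.005]}, {"d":[0.0213, -0.03, -0.005]}, {"d":[0.0213, -0.03, -0.005]}], "quiet": true}}

```text
ok
```

{"method": "inch_along", "body": {"increments": [{"d":[0.0213, -0.03, -0.005]}, {"d":[0.0213, -0.03, -0.005]}, {"d":[0.0213, -0.03, -0.005]}, {"d":[0.0213, -0.03, -0.005]}, {"d":[0.0213, -0.03, -0.005]}]}}

```text
t: 8.52
ee_pos: [537.6, -66.0, 217.5]
orientation: [-2.983, -0.982, 0.004]
ft_force: [-0.1, -1.0, -2.5]
width: 13.9
grasp_force: 30.0
```

{"method": "inch_along", "body": {"increments": [{"d":[0.0213, -0.03, 0]}, {"d":[0.0213, -0.03, 0]}, {"d":[0.0213, -0.03, 0]}, {"d":[0.0213, -0.03, 0]}, {"d":[0.0213, -0.03, 0]}], "quiet": true}}

```text
ok
```

{"method": "inch_along", "body": {"increments": [{"d":[0.0213, -0.03, 0]}, {"d":[0.0213, -0.03, 0]}, {"d":[0.0213, -0.03, 0]}, {"d":[0.0213, -0.03, 0]}, {"d":[0.0213, -0.03, 0]}]}}

```text
t: 9.35
ee_pos: [531.6, 227.4, 217.2]
orientation: [2.984, 0.982, -0.005]
ft_force: [0.1, 0.3, -2.7]
width: 14.0
grasp_force: 30.0
```

{"method": "inch_along", "body": {"increments": [{"d":[0.0125, -0.025, 0], "rot":[0, 0, 0.0255]}, {"rot":[0, 0, 0.0509]}, {"rot":[0, 0, 0.0509]}, {"rot":[0, 0, 0.0509]}, {"rot":[0, 0, 0.0509]}], "quiet": true}}

```text
ok
```

{"method": "inch_along", "body": {"increments": [{"rot":[0, 0, 0.0509]}, {"rot":[0, 0, 0.0509]}, {"rot":[0, 0, 0.0509]}, {"rot":[0, 0, 0.0509]}, {"rot":[0, 0, 0.0509]}], "quiet": true}}

```text
ok
```

{"method": "inch_along", "body": {"increments": [{"rot":[0, 0, 0.0509]}, {"rot":[0, 0, 0.0509]}, {"rot":[0, 0, 0.0509]}, {"rot":[0, 0, 0.0382]}, {}]}}

```text
t: 10.6
ee_pos: [528.1, 247.9, 217.2]
orientation: [3.069, -0.664, -0.004]
ft_force: [-0.7, -0.4, -2.7]
width: 13.9
grasp_force: 30.0
```

{"method": "inch_along", "body": {"increments": [{}, {}, {}], "quiet": true}}

```text
ok
```

```bash
cat > to.py <<'E'
from h import *;from workcell import ctrl, eyes, monitor;from scipy.spatial.transform import Rotation as Ro
o=monitor.get_obs();R=Ro.from_rotvec(o["orientation"]).as_matrix()
print(o["t"],o["ee_pos"].round(1),o["qpos"].round(3),o["width"],o["ft_force"])
print("yaw",np.arctan2(R[1,0],R[0,0]),"delta",(R.T@(np.array([531,253.7,71.7])-o["ee_pos"])).round(1), "tilt",R[:,2].round(4))
E
python3 to.py
```

```text
10.85 [529.3 247.9 218.3] [0.418 0.39  1.738 0.    1.014 2.411] 13.94823093625443 [ 0.41496699 -0.55169315 -2.72189931]
yaw -0.42286553276957417 delta [ -0.7  -6.1 146.6] tilt [-8.e-04 -3.e-04 -1.e+00]
```

To row units: 20 mm / 800 = 0.025, 10 mm / 800 = 0.0125, 0.04 rad / 1.5708 = 0.0255.

{"method": "inch_along", "body": {"increments": [{"d":[0, -0.0038, 0.0125], "rot":[0, 0, 0.0255]}, {"d":[0, -0.0038, 0.025], "rot":[0, 0, 0.0255]}, {"d":[0, 0, 0.025]}, {"d":[0, 0, 0.025]}, {"d":[0, 0, 0.025]}], "quiet": true}}

```text
ok
```

{"method": "inch_along", "body": {"increments": [{"d":[0, 0, 0.02]}, {"d":[0, 0, 0.0125]}, {}, {}, {}], "quiet": true}}

```text
ok
```

```bash
python3 to.py
python3 - <<'E'
from h import *;from workcell import ctrl, eyes, monitor
s=eyes.get_image("scene");q=eyes.get_image("side")
cv2.imwrite("pics/c4.png",np.hstack([crop(s["img"],128,120,80,90,5),crop(q["img"],183,105,80,90,5)]))
E
```

```text
11.6833 [532.9 253.6 103.6] [0.424 0.556 1.789 0.    0.795 2.499] 13.914330779759071 [ 0.45869743  0.00557622 -2.13972589]
yaw -0.5040063963691034 delta [-1.7  0.9 31.9] tilt [ 1.3e-03  6.0e-04 -1.0e+00]
```

View pics/c4.png

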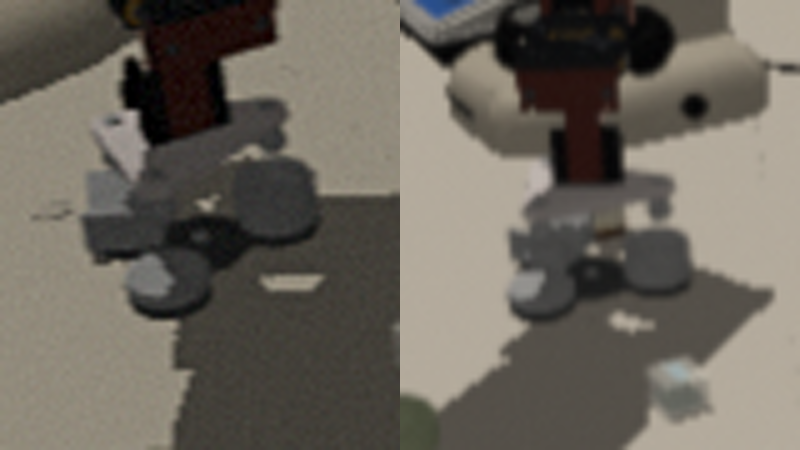

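The stage hangs level above the base: its nose is over the cone (right), one tail over the vee block and one over the flat (front). Yaw is 1.4° short, so I lower it gently and watch the force.

To row units: 7 mm / 800 = 0.0088, 6 mm / 800 = 0.0075.

{"method": "inch_along", "body": {"increments": [{"d":[-0.0019, 0.0013, 0.0063]}, {"d":[0, 0, 0.0088]}, {"d":[0, 0, 0.0075]}, {"d":[0, 0, 0.0063]}, {"d":[0, 0, 0.0038]}]}}

```text
t: 12.2
ee_pos: [529.9, 252.9, 75.6]
orientation: [3.041, -0.783, -0.002]
ft_force: [0.3, 0.3, -2.5]
width: 14.0
grasp_force: 30.0
```

{"method": "inch_along", "body": {"increments": [{"d":[0, 0, 0.0013]}, {"d":[0, 0, 0.0013]}, {"d":[0, 0, 0.0013]}, {}]}}

```text
t: 12.53
ee_pos: [530.5, 253.2, 73.6]
orientation: [-3.042, 0.784, -0.0]
ft_force: [0.6, 0.1, -2.4]
width: 13.9
grasp_force: 30.0
```

```bash
python3 to.py
```

```text
12.5333 [530.5 253.2  73.6] [ 0.425  0.601  1.802 -0.     0.739  2.5  ] 13.893465187612907 [ 0.59787709  0.11424345 -2.40943071]
yaw -0.5042220845940047 delta [ 0.2 -0.7  1.9] tilt [ 0. -0. -1.]
```

To row units: 0.5 mm / 800 = 0.0006, 0.3 mm / 800 = 0.0004.

{"method": "inch_along", "body": {"increments": [{"d":[0, 0, 0.0006]}, {"d":[0, 0, 0.0006]}, {"d":[0, 0, 0.0004]}, {}, {}]}}

```text
t: 12.95
ee_pos: [530.8, 253.4, 72.7]
orientation: [-3.042, 0.784, -0.001]
ft_force: [1.0, 1.1, -1.1]
width: 14.2
grasp_force: 30.0
```

{"method": "inch_along", "body": {"increments": [{"d":[0, 0, 0.0005]}, {"d":[0, 0, 0.0004]}, {}, {}]}}

```text
t: 13.28
ee_pos: [530.7, 253.5, 72.3]
orientation: [-3.041, 0.784, -0.001]
ft_force: [-2.0, 2.2, 6.7]
width: 13.9
grasp_force: 30.0
```

```bash
python3 to.py
```

```text
13.2833 [530.7 253.5  72.3] [4.250e-01 6.030e-01 1.802e+00 1.000e-03 7.360e-01 2.500e+00] 13.90070259629319 [-2.02658881  2.20303232  6.68108838]
yaw -0.5046444279225302 delta [ 0.1 -0.3  0.6] tilt [ 7.e-04  7.e-04 -1.e+00]
```

Contact, with the load carried at about the seated height. I release to a modest 40 mm opening, because a bottle stands nearby, and then rise.

{"method": "inch_along", "body": {"increments": [{}, {}, {}, {}, {}], "finger_gap": 40}}

```text
t: 13.7
ee_pos: [530.3, 253.0, 71.5]
orientation: [3.042, -0.783, -0.0]
ft_force: [-0.5, 0.1, 0.4]
width: 39.4
grasp_force: 0.0
```

{"method": "inch_along", "body": {"increments": [{"d":[0, 0, -0.0038]}, {"d":[0, 0, -0.01]}, {"d":[0, 0, -0.0188]}, {"d":[0, 0, -0.025]}, {"d":[0, 0, -0.0313]}]}}

```text
t: 14.12
ee_pos: [529.7, 252.8, 142.9]
orientation: [3.041, -0.783, -0.003]
ft_force: [0.2, 0.5, 0.2]
width: 39.9
grasp_force: 0.0
```

{"method": "inch_along", "body": {"increments": [{"d":[0, 0, -0.0375]}, {"d":[0, 0, -0.0375]}, {"d":[0, 0, -0.0375]}, {"d":[-0.0438, 0, 0]}, {"d":[-0.0438, 0, 0]}]}}

```text
t: 14.53
ee_pos: [475.4, 278.1, 235.6]
orientation: [-3.031, 0.75, 0.014]
ft_force: [-1.5, -0.3, -0.4]
width: 39.9
grasp_force: 0.0
```

{"method": "inch_along", "body": {"increments": [{"d":[-0.0088, 0, 0]}, {}, {}, {}]}}

```text
t: 14.87
ee_pos: [470.2, 278.2, 232.7]
orientation: [-3.032, 0.749, 0.023]
ft_force: [-0.0, -0.1, 0.3]
width: 40.2
grasp_force: 0.0
```

```bash
python3 snap.py e1
python3 - <<'E'
from h import *;from workcell import ctrl, eyes, monitor;import pickle
w=pickle.load(open("e1.pkl","rb"))
s=eyes.get_image("scene");q=eyes.get_image("side")
u,v=[int(x) for x in proj(w,(531,254,47))]
print(u,v)
for p in((48,0),(-32,34),(-32,-34)):
    c,n=np.cos(-.5279),np.sin(-.5279);X=(531+c*p[0]-n*p[1],253.7+n*p[0]+c*p[1],47.7);print((proj(w,X)-(u-50,max(0,v-56)))*4)
a=np.vstack([crop(s["img"],128,120,80,56,5),crop(q["img"],183,105,80,56,5)])
cv2.imwrite("pics/c5.png",np.hstack([a,cv2.copyMakeBorder(crop(w["img"],u-50,max(0,v-56),100,112,4),0,112,0,0,0)]))
E
```

```text
[470.19547298 278.10670849 232.52769918] [0.49987305 0.31655977 1.81205789 0.02743535 1.01211368 2.54053555]
253 122
[208.72972896  46.22965594]
[ 84.69432608 328.37396703]
[310.5137678  338.96201013]
```

View pics/c5.png

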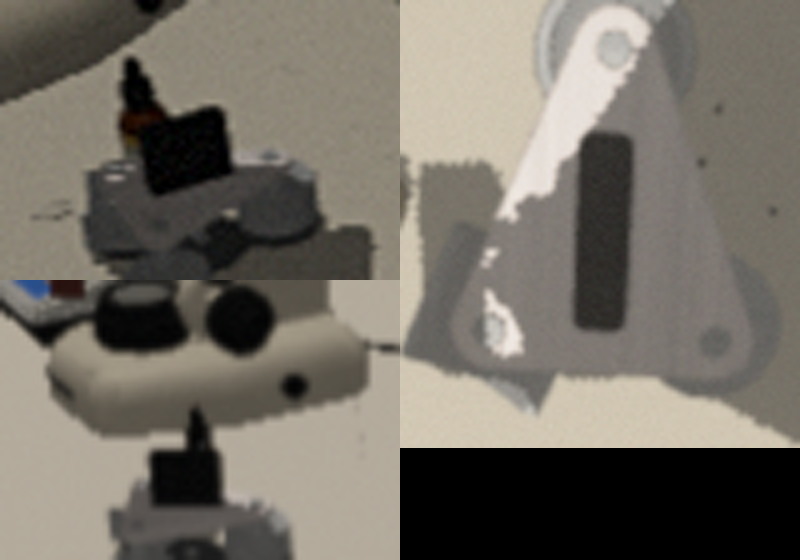

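The wrist view has the screws at (214,47), (491→91,328) and (715→315,341). The seated pose predicts (209,46), (85,328) and (311,339), so it matches up to a constant calibration shift. Joint 6 is at its limit, so I turn it back and take a second view to check level.

To row units: 20 mm / 800 = 0.025, -0.1 rad / 1.5708 = -0.0637.

{"method": "inch_along", "body": {"increments": [{"rot":[0, 0, -0.0637]}, {"rot":[0, 0, -0.0637]}, {"rot":[0, 0, -0.0637]}, {"d":[0, 0.025, 0], "rot":[0, 0, -0.0637]}, {"d":[0, 0.025, 0]}]}}

```text
t: 15.43
ee_pos: [464.2, 238.6, 231.3]
orientation: [-3.119, 0.121, 0.019]
ft_force: [0.1, -0.3, -0.4]
width: 39.9
grasp_force: 0.0
```

{"method": "inch_along", "body": {"increments": [{"d":[0, 0.025, 0]}, {"d":[0, 0.025, 0]}, {}, {}, {}]}}

```text
t: 15.85
ee_pos: [461.1, 199.2, 231.0]
orientation: [-3.118, 0.132, 0.018]
ft_force: [0.3, 0.0, -0.4]
width: 39.9
grasp_force: 0.0
```

```bash
python3 snap.py e2
python3 - <<'E'
from h import *;from workcell import ctrl, eyes, monitor;import pickle
w=pickle.load(open("e2.pkl","rb"))
s=eyes.get_image("scene");q=eyes.get_image("side")
u,v=[int(x) for x in proj(w,(531,254,47))]
u0,v0=min(u-50,412),max(0,v-56);print(u0,v0)
a=np.vstack([crop(s["img"],128,135,80,56,5),crop(q["img"],183,120,80,56,5)])
cv2.imwrite("pics/c6.png",np.hstack([a,cv2.copyMakeBorder(crop(w["img"],u0,v0,100,112,4),0,112,0,0,0)]))
E
```

```text
[461.05276857 199.50211991 230.98636435] [0.37088249 0.25549075 1.90390691 0.0284539  0.98431976 2.00955898]
158 66
```

View pics/c6.png

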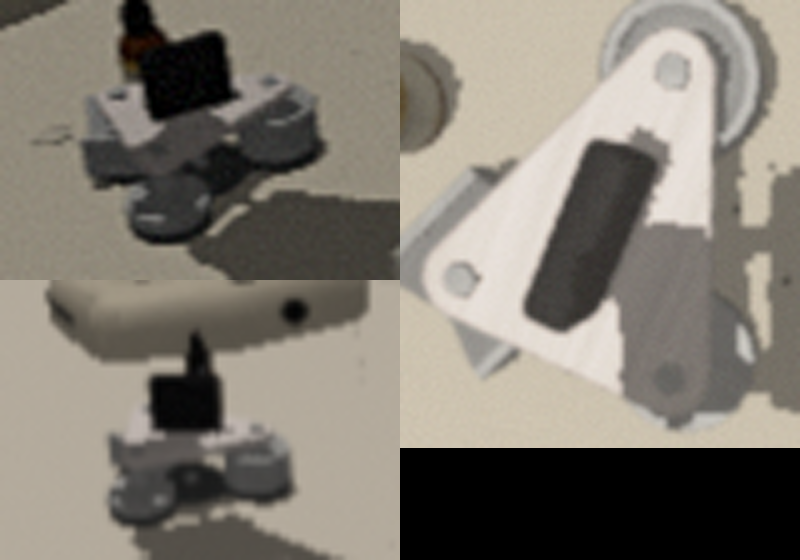

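Screws in e2 (panel pixels): nose (272,71), tails (61,279) and (269,378).

```bash
python3 - <<'E'
import pickle;from h import *
a,b=[pickle.load(open(n+".pkl","rb")) for n in("e1","e2")]
u,v=253-50,122-56
P=[]
for n,p,q in(("nose",(214,47),(272,71)),("tL",(91,328),(61,279)),("tR",(315,341),(269,378))):
    X,r=tri([(a,un(*p,u,v,4)),(b,un(*q,158,66,4))],(530,250,40));P.append(X);print(n,X.round(1),r.round(2))
P=np.array(P)
n=np.cross(P[1]-P[0],P[2]-P[0]);n/=np.linalg.norm(n);print("normal",n.round(3),np.degrees(np.arccos(abs(n[2]))))
d=P[0]-(P[1]+P[2])/2;print("yaw",np.degrees(np.arctan2(d[1],d[0])),"origin",(.4*P[0]+.3*(P[1]+P[2])).round(1))
E
```

```text
nose [571.8 228.6  49.8] 0.17
tL [520.4 297.   51. ] 0.09
tR [486.  239.7  49.4] 0.02
normal [-0.008 -0.023  1.   ] 1.3671088963402287
yaw -30.14467029756476 origin [530.6 252.4  50. ]
```

The stage now has yaw -30.1° (base -30.2°), origin within 1.5 mm of the base, and level within measurement noise. Its yaw moved from -28.9° to -30.1° on release, so it slid home. The arm is clear, so I hand in.

```bash
python3 -c "
from workcell import ctrl, eyes, monitor;print(ctrl.close_job())"
```

```text
the job is handed in; nothing more can be done
None
```

The stage top is on the kinematic base, nose foot in the cone and tail feet on the groove and flat, level within measurement noise and released, and the job was handed in at about 16 s; joint 6 read 2.5405 against its 2.54 limit for a moment while the arm backed away, which could count as a range violation.

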